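# Start a spin on the bench microcentrifuge

### The job

Start a spin on the microcentrifuge with your fingertips: first switch its power rocker on, then push the raised lid down without slamming it until its catch holds it shut, and only then press the green START key. Leave the red STOP key alone, and lift or disturb nothing else on the bench. Finish with the lid latched and your fingers clear.

Things in the scene. Friction and masses are not known exactly. Their poses are not given: they have to be found in the camera images.
- centrifuge: white benchtop microcentrifuge with lime trim, 250 wide (its y) x 320 deep (its x) x 151 high with the lid shut; heavy, does not move. Origin: on the bench under the middle of its footprint. Its +x points from the control panel, which faces the robot, to its back; +y points to its left end as the robot sees it (the rocker's end); z up
- panel (a point): middle of the control panel, a flat slope facing the robot and up: over the machine's x from -165 to -85 mm it rises from z = 85 to 127 mm (0.484 rad, 28 degrees from level). On its middle line from left to right: black power rocker (machine y = +88 mm), dark display (+33), green START key (-35), red STOP key (-92). A tool square to it points down and away from the robot
- power (a joint): power rocker, rad: 0 = off, 0.44 = on. Black V-shaped rocker, 34 long up the slope x 24 wide, pivot in the middle. Off: the upper wing (nearer the lid, white dot) stands up 0.44 rad from the panel and the lower wing is parallel to it, 11 mm above. Press the upper wing down until it is parallel to the panel: about 5 N, snaps over past 0.22 rad and stays
- power_on (a point): point to press on the upper face of the rocker's raised upper wing, 13 mm up the slope from the pivot along the wing; at first 5.5 mm (normal to the panel) above the height where the wing is level
- lid (a joint): opening of the lid, rad: 0 = shut, starts at 0.62 to 0.95, stop at 1.25. White lid 210 x 230 x 18 mm, round clear window, hinged at its back edge, lime pad at its front edge. It rests where it starts; pushed lower and let go, it springs up again unless latched. Pushing at the pad takes 1 to 5 N, near the end about 10 N: a ball catch snaps over at about 0.04 rad and holds it shut
- lid_pad (a point): middle of the lime push pad (30 x 70 mm) on the lid's outer face, 189 mm from the hinge axis along the lid and 11 mm outward of it; moves with the lid. With the lid shut it lies 151 mm above the bench at the machine's x = -54 mm; the front edge of the lid is 21 mm further out from the hinge
- lid_hinge (a point): middle of the lid's hinge axis, which runs along the machine's y at its x = +135 mm, 140 mm above the bench; does not move
- start (a joint): travel of the green START key, m: 0 = up, 0.005 = fully down. Sprung, square to the panel, needs about 5 N fully down; comes up again by itself
- start_top (a point): middle of the top face of the green START key (22 up the slope x 30 along y, standing 10 mm above the panel)
- stop (a joint): travel of the red STOP key, m, built like START; not to be pressed
- stop_top (a point): middle of the top face of the red STOP key (22 x 30, standing 10 mm above the panel)
- rack: bystander: blue tube rack 160 x 62 x 45 mm, origin under its middle, long side along its x
- tube_a: bystander: tube with orange cap, 34 mm wide, 114 long, standing in the rack; origin under its foot
- tube_b: bystander: tube with blue cap, 34 mm wide, 114 long, standing in the rack; origin under its foot
- bottle: bystander: amber bottle, 70 mm wide, 145 high, origin under its middle
- beaker: bystander: white beaker, 80 mm wide, 95 high, origin under its middle
- tipbox: bystander: pipette tip box with lime lid, 122 x 84 x 62 mm, origin under its middle
- marker: bystander: lime marker pen lying flat, 135 x 18 x 13 mm, long side along its x, origin under its middle
- timer: bystander: white bench timer lying flat, 62 x 62 x 18 mm, origin under its middle

How it is judged:
By the outcome, as a careful person would: the job done as asked, in the order asked, and still so for the second after the job is handed in, with the robot touching nothing.
It also fails if it takes over 54 s, if anything falls off the work surface, if the arm or the gripper's body presses on something with over 40 N, if the wrist force passes 120 N, or if a joint passes its speed limit or range.

### The arm

A 6-joint arm with a two-finger parallel gripper is mounted at the origin on the work surface. World frame = base frame: x ahead of the robot, y to its left, z up, the work surface at z = 0. Lengths are in mm, angles in rad, forces in N, time in s.
With the tool pointing down it reaches from about 300 to 775 mm from the base axis. Payload 14.6 kg.
Tool frame: the origin (TCP) lies on the centre line of the jaws, within the pads' length; the fingertips stand 19 mm ahead of it and the grasp point (between the pads) is the TCP (bot.tip_reach is the distance from the TCP to the fingertips, in mm); z points along the fingers, y is the line along which they close (so a half turn about z gives the same grasp; the last joint's range is limited). The gripper opens to 85 mm and grips with 20 to 120 N. Pads are 22 mm wide; open, the fingers measure 114 mm over their backs; the gripper's body (76 mm by 85 mm) begins 54 mm behind the grasp point. The pads swing forward as they close: fully open they stand 13 mm farther back than shut.
Start: joints at [-1.307, 0.3, 1.521, -0, 1.321, -0.067], TCP at [178.633, -520.173, 250.281] pointing down, gripper open.
Joint ranges: [-3.03, 3.03], [-0.79, 2.21], [0.23, 2.52], [-1.04, 4.18], [0, 3.07], [-2.55, 2.55]. Speed limits (rad/s): [2.22, 2.22, 2.57, 3.14, 3.14, 3.14].

### API

Orientations are given as a unit quaternion [w, x, y, z].
In Python, from rig import bot gives the robot as it stands. Calls block until the motion is done:
- bot.move_to(position, orientation): joint-space move of the TCP to a pose.
- bot.servo_line(position, attitude=None, speed=150, until_force=None): straight line of the TCP; attitude=None keeps the orientation; speed is the mean speed in mm/s. With until_force (N) it stops when the force on the tool has changed by that much, and returns True; else False.
- bot.move_joints(angles): joint-space move.
- bot.move_gripper(opening, grip_force=None): finger opening in mm; grip_force is the grip in N (None keeps the last); returns when the fingers have stopped.
- bot.dwell(seconds).
- bot.ik(position, orientation): joint angles nearest the present ones, or None.
- bot.read_state(): the state.
- bot.read_camera(name): name is "side" or "top" or "wrist"; returns a dict with "image" (420x560x3 uint8, blue, green, red), "depth" (420x560 float32, mm along the optical axis (not along the pixel's ray), 0 where there is no reading), "fovy" (degrees; the focal length in pixels is half the picture's height over the tangent of half this angle, whatever the lens; pixels are square), "cx", "cy" (the principal point, pixels), "k1" (the pictures are not rectified: a ray, as slopes to the right and down, at radius r is drawn at 1 + k1 r^2 times it, then the intrinsics apply), "eye" and "attitude" of the camera in the world; the wrist camera has in their place "mount" (4x4, takes a point from camera to tool coordinates, whose origin is the TCP and whose axes are the flange's). Camera axes: x right, y down, z forward; pixel columns grow to the right and rows downward; lengths in mm; the calibration is good to about 2 mm. A picture is of the moment at which its call begins: read the wrist's pose just before it.
A pose or a line that the arm cannot do raises bot.MotionError and nothing moves.
- bot.finish_job(): hands the job in; it is judged then, once.
The state is a dict: "clock": time; "joint_positions": joint angles; "qvel": joint speeds; "effort": joint torques, N m; "ee_pos": TCP position; "tool_rot": TCP orientation; "ft_force": force on the tool from outside, world axes, zero at the start; "moment": the same for the moment, N m; "grip_width": finger opening in mm; "grip_force": force on a finger pad.
Only numpy, scipy, OpenCV 4.12 (cv2) and the standard library are available. Lean on these libraries where they do the work, as an engineer would, in place of code of your own. Each camera call takes 0.05 s, during which the arm holds its last target. There are 200 camera calls.

## Working session

There is one attempt and no reset: what is moved stays moved. The work goes in short steps, each a Python script; the robot and the scene stay as the last script left them, time stands still between calls to the robot, and variables do not carry over. Pictures are saved under pics/ and viewed, at most 10 in all, crops included, and the job is handed in when it is done.

```bash
mkdir -p pics; ls
cat > h.py <<'E'
import numpy as np, cv2, pickle
from scipy.spatial.transform import Rotation as R
def rot(q): return R.from_quat([q[1],q[2],q[3],q[0]])
def quat(r):
    q=r.as_quat(); return [q[3],q[0],q[1],q[2]]
def pts(c,uv,depth=None):
    """pixels (N,2) -> world points, for fixed cameras"""
    uv=np.atleast_2d(uv).astype(float); f=210/np.tan(np.radians(c["fovy"])/2)
    K=np.array([[f,0,c["cx"]],[0,f,c["cy"]],[0,0,1]])
    s=cv2.undistortPoints(uv[:,None,:],K,np.array([c["k1"],0,0,0.]))[:,0]
    d=np.array([c["depth"][int(round(v)),int(round(u))] for u,v in uv]) if depth is None else depth
    p=np.c_[s*d[:,None],d]
    return rot(c["attitude"]).apply(p)+c["eye"]
E
python3 - <<'E'
from rig import bot
import cv2,pickle
for n in("side","top"):
    c=bot.read_camera(n); pickle.dump(c,open(n+".pkl","wb")); cv2.imwrite(f"pics/{n}.png",c["image"])
    print(n,{k:v for k,v in c.items() if k not in("image","depth")})
print(bot.read_state(),bot.tip_reach)
E
```

```text
pics
side {'fovy': 45.915317918946556, 'cx': 275.23758227865613, 'cy': 210.64905073150413, 'k1': -0.18111806472889427, 'eye': array([ 345.0728795 ,  795.54105229, 1163.88511476]), 'attitude': array([ 0.03898217, -0.09989183,  0.93778218, -0.33025232])}
top {'fovy': 54.792228298501435, 'cx': 272.1834661324942, 'cy': 208.18674001135798, 'k1': -0.009841084125661632, 'eye': array([ 353.16264374,  -13.88848341, 1098.2639083 ]), 'attitude': array([-0.06811758,  0.70807801, -0.70122785,  0.04759219])}
{'clock': 0.1, 'joint_positions': array([-1.30660845e+00,  3.00410560e-01,  1.52153315e+00, -4.11263795e-05,
        1.32072597e+00, -6.65811010e-02]), 'qvel': array([-0.00178102,  0.00017685, -0.00088298, -0.00091267, -0.00012266,
       -0.00031687]), 'effort': array([ 1.52670713e-03, -5.44376850e+01, -3.62369335e+01, -3.06424181e-05,
        3.04068119e-03,  8.92641907e-06]), 'ee_pos': array([ 178.56953132, -519.99168627,  249.7747948 ]), 'tool_rot': array([-5.33924512e-04,  9.86354147e-01,  1.64636589e-01, -7.29443448e-05]), 'ft_force': array([ 0.1924854 ,  0.56385555, -0.59871397]), 'moment': array([-0.01047239, -0.01793172,  0.01007472]), 'grip_force': 0.0, 'grip_width': 85.32892058608373} 19.0
```

View pics/side.png

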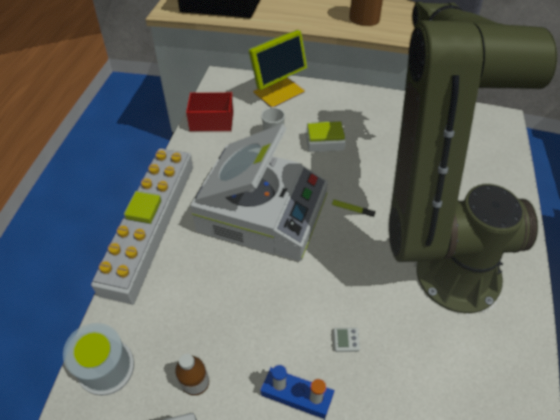

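View pics/top.png

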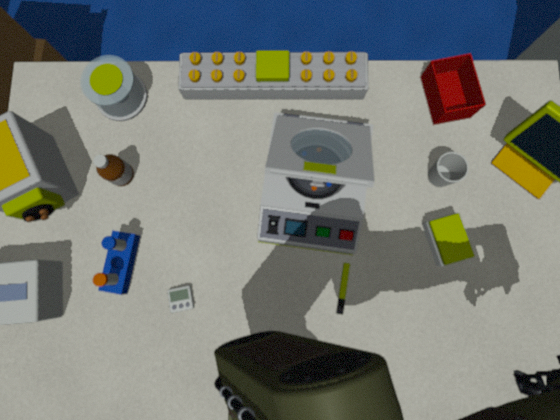

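The side view shows the machine around (260,195), with its panel facing the arm. In the top view the rocker is near (273,225), START near (323,231), STOP near (346,235), and the lid pad near (320,167). I'll enlarge both.

Run:
```python
import cv2
a=cv2.imread("pics/top.png")[100:260,250:390]; b=cv2.imread("pics/side.png")[120:265,180:340]
cv2.imwrite("pics/topc.png",cv2.resize(a,(700,800)[:2] if 0 else (525,600),interpolation=cv2.INTER_CUBIC))
cv2.imwrite("pics/sidec.png",cv2.resize(b,(640,580),interpolation=cv2.INTER_CUBIC))
```

```text
(no output)
```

View pics/topc.png

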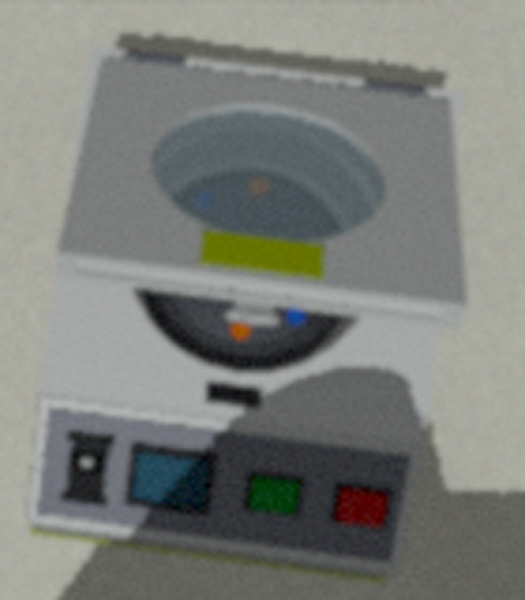

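View pics/sidec.png

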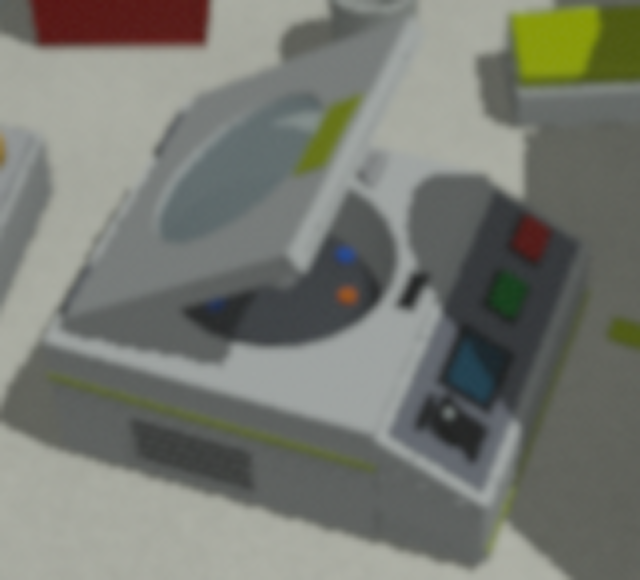

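Top crop: START (274,493), STOP (361,506), display (171,479), rocker (88,467), pad (263,254). Side crop: START (508,295), STOP (530,239), display (477,366), pad (329,136). I'll fit the machine pose and the lid angle by reprojection.

```bash
cat >> h.py <<'E'
A=0.484; N=np.array([-np.sin(A),0,np.cos(A)]); U=np.array([np.cos(A),0,np.sin(A)]); PM=np.array([-125,0,106.])
def mp(y,h,s=0): return PM+np.array([0,y,0])+h*N+s*U
def pad(t,a=189,o=11): # lid angle
    return np.array([135-a*np.cos(t)-o*np.sin(t)*-1*-1*-1*-1*0 ,0,140+a*np.sin(t)])+o*np.array([np.sin(t),0,np.cos(t)])
def world(p,m): return R.from_euler('z',m[2]).apply(p)+np.array([m[0],m[1],0])
def proj(c,P):
    f=210/np.tan(np.radians(c["fovy"])/2); p=rot(c["attitude"]).inv().apply(np.atleast_2d(P)-c["eye"])
    s=p[:,:2]/p[:,2:]; s=s*(1+c["k1"]*(s**2).sum(1,keepdims=True)); return s*f+[c["cx"],c["cy"]]
E
sed -i 's/135-a\*np.cos(t)-o.*\*0 ,0/135-a*np.cos(t),0/' h.py
python3 - <<'E'
from h import *
from scipy.optimize import least_squares
T=pickle.load(open("top.pkl","rb"));S=pickle.load(open("side.pkl","rb"))
c=lambda a,s,o:(np.array(a)+.5)/s-.5+o
t=c([(274,493),(361,506),(171,479),(263,254)],3.75,[250,100])
s=c([(508,295),(530,239),(477,366),(329,136)],4,[180,120])
def M(m): return np.array([world(p,m) for p in (mp(-35,10),mp(-92,10),mp(33,2),pad(m[3]))])
def res(m,cams=(T,S)):
    w=M(m); return np.r_[(proj(T,w)-t).ravel()*(T in cams if 0 else any(k is T for k in cams)),(proj(S,w)-s).ravel()*any(k is S for k in cams)]
for cams in((T,),(S,),(T,S)):
    f=least_squares(res,[500,50,0,.8],args=(cams,)); print(f.x.round(3),f.fun.round(1))
m=f.x; np.save("m.npy",m)
print("depth pts top",pts(T,t).round(1).tolist(),"\nside",pts(S,s).round(1).tolist(),"\nmodel",M(m).round(1).tolist())
E
```

```text
[ 5.91868e+02 -8.94760e+01 -1.25000e-01  6.28000e-01] [ 0.1  0.5  0.4  0.2 -0.1 -0.6 -0.4 -0.1  0.  -0.   0.  -0.  -0.   0.
 -0.   0. ]
[ 5.92004e+02 -9.07960e+01 -1.24000e-01  6.34000e-01] [ 0.   0.   0.   0.   0.  -0.   0.  -0.   0.4 -0.6  0.7 -0.8 -0.6  0.8
 -0.5  0.5]
[ 5.9181e+02 -8.9783e+01 -1.2400e-01  6.3200e-01] [ 0.3  0.5  0.6  0.2  0.1 -0.6 -0.1 -0.3  0.4 -0.3  0.7 -0.5 -0.6  1.1
 -0.4  0.8]
depth pts top [[459.9, -107.6, 116.7], [451.9, -163.4, 117.0], [469.1, -41.1, 110.9], [581.1, -89.0, 257.3]] 
side [[459.6, -105.7, 116.5], [453.3, -160.8, 116.8], [469.6, -42.3, 111.9], [580.0, -89.4, 262.9]] 
model [[458.8, -108.5, 114.9], [451.8, -165.1, 114.9], [470.9, -41.5, 107.8], [581.0, -88.4, 260.6]]
```

```bash
cat >> h.py <<'E'
m=np.load("m.npy"); TIP=19.0
def att(zm):  # tool axis zm in machine frame, tool y = -machine y
    z=R.from_euler('z',m[2]).apply(zm); y=R.from_euler('z',m[2]).apply([0,-1,0.])
    return R.from_matrix(np.c_[np.cross(y,z),y,z])
def tcp(p,zm): return world(np.array(p)-TIP*np.array(zm),m)  # fingertip at machine point p
def tip(s): # fingertip in machine frame
    p=np.array(s["ee_pos"])+TIP*rot(s["tool_rot"]).apply([0,0,1])
    return R.from_euler('z',-m[2]).apply(p-[m[0],m[1],0])
def lidn(t): return np.array([np.sin(t),0,np.cos(t)])
E
python3 - <<'E'
from h import *; from rig import bot
# reach check of the lid poses
for t in(.75,.63,.4,.2,0): 
    print(t,[None if (q:=bot.ik(tcp(pad(t)+[0,0,0],-lidn(t*k)),quat(att(-lidn(t*k))))) is None else q.round(2).tolist() for k in(1,.5)])
bot.move_gripper(0,20)
bot.move_to([330,-250,300],quat(att(np.array([0,0,-1.]))))
q=quat(att(-N))
bot.move_to(tcp(mp(88,80,13),-N),q)
bot.servo_line(tcp(mp(88,26,13),-N),speed=80)
f0=bot.read_state()["ft_force"]
print(bot.servo_line(tcp(mp(88,5,13),-N),speed=15,until_force=12))
s=bot.read_state(); d=tip(s)-PM; print("h",d@N,"s",d@U,"y",d[1],s["ft_force"]-f0,s["clock"])
E
```

```text
0.75 [[-0.19, 0.86, 0.71, -0.06, 2.32, 1.48], [-0.2, 0.62, 1.0, -0.03, 1.9, 1.49]]
0.63 [[-0.2, 0.74, 0.9, -0.05, 2.12, 1.49], [-0.2, 0.55, 1.13, -0.03, 1.77, 1.49]]
0.4 [[-0.2, 0.57, 1.21, -0.03, 1.77, 1.49], [-0.21, 0.45, 1.35, -0.02, 1.55, 1.49]]
0.2 [[-0.21, 0.45, 1.43, -0.02, 1.46, 1.49], [-0.22, 0.39, 1.5, -0.01, 1.35, 1.48]]
0 [[-0.22, 0.37, 1.63, -0.0, 1.15, 1.47], [-0.22, 0.37, 1.63, -0.0, 1.15, 1.47]]
True
h 11.575427365965897 s 13.058758709940832 y 88.01427473085943 [-12.54207591   0.79435785  15.12470998] 5.0083
```

Run:
```python
from h import *; from rig import bot
bot.servo_line(tcp(mp(88,70,13),-N),speed=120)
bot.servo_line(tcp(mp(60,120,-60),-N),speed=150)
c=bot.read_camera("wrist"); d=bot.read_camera("side")["image"][120:265,180:340]
print(bot.read_state()["clock"])
cv2.imwrite("pics/w1.png",np.hstack([c["image"],cv2.resize(d,(240,420))]))
```

```text
6.5167
```

View pics/w1.png

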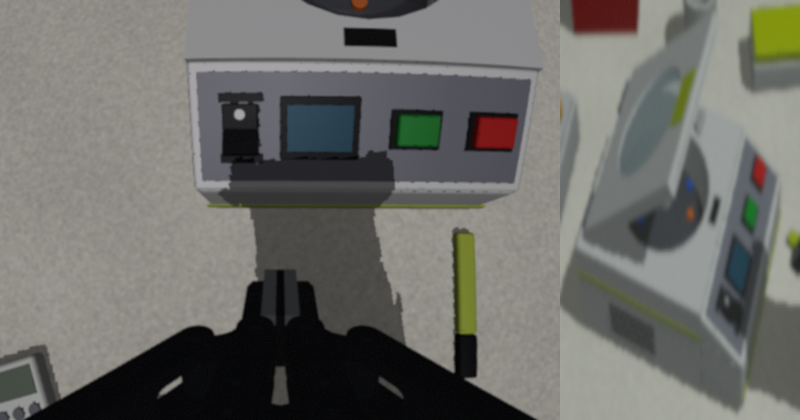

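Wrist view: the rocker at (240,125) has its dot wing (240,115) lit flat and its lower wing (240,140) dark, which is consistent with on. I'll confirm with depth, then close the lid along its arc.

Run:
```python
from h import *; from rig import bot
import sys
s=bot.read_state(); c=bot.read_camera("wrist"); Mt=np.array(c["mount"]); Rt=rot(s["tool_rot"])
c["eye"]=Rt.apply(Mt[:3,3])+s["ee_pos"]; c["attitude"]=quat(Rt*R.from_matrix(Mt[:3,:3]))
P=pts(c,[(240,110),(240,118),(240,134),(240,142),(240,150),(270,130),(418,130),(493,132)])
h=[]
for p in P:
    d=R.from_euler('z',-m[2]).apply(p-[m[0],m[1],0])-PM; h.append((d@N,d@U,d[1]))
h=np.round(h,1); print(h.tolist())
if not h[4,0]-h[0,0]>2: sys.exit("rocker not clearly on")
q0=quat(att(np.array([0,0,-1.])))
p=tip(s); bot.servo_line(tcp([p[0],p[1],330],-N),speed=200)
bot.move_to(tcp([-110,0,380],[0,0,-1]),q0)
t0=m[3]
bot.servo_line(tcp(pad(t0)+60*lidn(t0),-lidn(t0)),quat(att(-lidn(t0))),speed=120)
bot.servo_line(tcp(pad(t0)+12*lidn(t0),-lidn(t0)),speed=80)
f0=bot.read_state()["ft_force"]
print("contact",bot.servo_line(tcp(pad(t0)-3*lidn(t0),-lidn(t0)),speed=15,until_force=2))
s=bot.read_state(); p=tip(s)-[135,0,140]
o=p@lidn(t0); print("normal offset",o,"along",p@[-np.cos(t0),0,np.sin(t0)],s["ft_force"]-f0,s["clock"])
```

```text
[[12.7, 10.9, 86.3], [14.1, 5.7, 86.3], [14.2, -4.8, 86.6], [18.1, -9.6, 86.4], [19.4, -14.8, 86.4], [2.6, -3.4, 66.7], [11.6, -1.7, -34.8], [11.2, -1.9, -89.8]]
contact False
normal offset 8.036405430791419 along 188.99549174392843 [-0.54674575 -0.19468824  1.61471171] 11.6417
```

Run:
```python
from h import *; from rig import bot
f0=bot.read_state()["ft_force"]
for t in np.arange(.56,.05,-.07):
    r=bot.servo_line(tcp(pad(t),-lidn(t)),quat(att(-lidn(t))),speed=45,until_force=15)
    s=bot.read_state(); print(round(t,2),r,(s["ft_force"]-f0).round(1),s["clock"])
    if r: break
else:
    z=pad(-.02); print("last",bot.servo_line(tcp(z-[0,0,2],-lidn(0)),quat(att(-lidn(0))),speed=15,until_force=22))
    s=bot.read_state(); print(tip(s),(s["ft_force"]-f0).round(1),s["clock"])
```

```text
0.56 False [ 0.8  0.2 -2. ] 12.0333
0.49 False [ 1.4  0.5 -1.1] 12.4833
0.42 False [-0.1 -0.4 -1.1] 12.9333
0.35 False [ 1.1  0.2 -1. ] 13.3833
0.28 False [-0.5 -1.2 -0.7] 13.8333
0.21 False [ 0.9 -0.2 -0.7] 14.2833
0.14 False [-0.4  0.4 -0.9] 14.7333
0.07 False [ 1.8 -0.2  4.4] 15.1833
last True
[-5.37455219e+01 -2.07918704e-02  1.50036796e+02] [-2.1 -0.   5.3] 16.15
```

Run:
```python
from h import *; from rig import bot
print(bot.servo_line(tcp(pad(0)-[0,0,4],-lidn(0)),speed=10,until_force=15))
s=bot.read_state(); print(tip(s),s["ft_force"],s["clock"])
bot.servo_line(tcp(pad(0)+[0,0,6],-lidn(0)),speed=30)
s=bot.read_state(); print(tip(s),s["ft_force"],s["clock"])
bot.servo_line(tcp(pad(0)+[0,0,120],-lidn(0)),speed=150)
bot.servo_line(tcp([-200,-35,260],[0,0,-1]),speed=200)
S=bot.read_camera("side"); T=bot.read_camera("top")
print(proj(T,world(pad(0),m)),pts(T,proj(T,world(pad(0),m))),pts(S,proj(S,world(pad(0),m))),bot.read_state()["clock"])
cv2.imwrite("pics/lid.png",np.hstack([cv2.resize(S["image"][120:265,180:340],(480,435)),cv2.resize(T["image"][100:260,260:370],(300,435))]))
```

```text
True
[-5.37423562e+01  1.35151503e-02  1.50051450e+02] [-1.57211599  0.39215783  7.91888903] 16.3667
[-5.42383374e+01  1.05180424e-02  1.57019704e+02] [-0.33857873 -0.17838309 -0.00229186] 16.7667
[[313.47240819 196.62222781]] [[537.63567325 -82.88962321 154.00961779]] [[537.07626841 -77.89009534 157.01684921]] 18.675
```

View pics/lid.png

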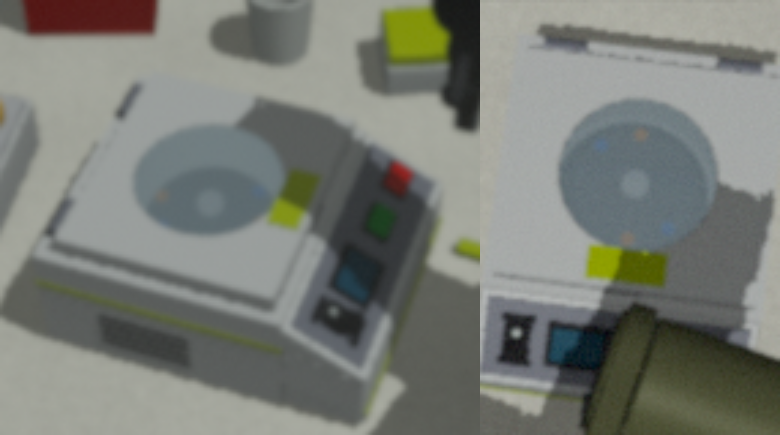

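The lid looks shut in both views, with the pad at (295,200) in the side part. I'll check its slope numerically before pressing START.

Run:
```python
from h import *; from rig import bot
S=bot.read_camera("side");T=bot.read_camera("top")
for c in(S,T):
    for y in(70,-70,):
        row=[]
        for x in(110,70,30,-10,-50,-65):
            u=proj(c,world(np.array([x,y,151.]),m))[0].round()
            g=[(u[0]+i,u[1]+j) for i in(-2,-1,0,1,2) for j in(-2,-1,0,1,2)]
            row.append(np.median(pts(c,g)[:,2]).round(1))
        print(y,row)
```

```text
70 [np.float64(150.9), np.float64(152.0), np.float64(151.6), np.float64(152.1), np.float64(150.9), np.float64(151.1)]
-70 [np.float64(151.7), np.float64(152.2), np.float64(151.5), np.float64(151.4), np.float64(152.4), np.float64(152.2)]
70 [np.float64(150.5), np.float64(150.4), np.float64(148.7), np.float64(151.1), np.float64(150.9), np.float64(151.4)]
-70 [np.float64(149.9), np.float64(150.2), np.float64(149.4), np.float64(149.8), np.float64(150.8), np.float64(151.6)]
```

The lid is flat at z≈151 along its whole length, so it is latched. Next is START.

Run:
```python
from h import *; from rig import bot
bot.move_to(tcp(mp(-35,80),-N),quat(att(-N)))
bot.servo_line(tcp(mp(-35,17),-N),speed=80)
print(bot.servo_line(tcp(mp(-35,2),-N),speed=15,until_force=11))
s=bot.read_state(); d=tip(s)-PM; print("h",d@N,"s",d@U,"y",d[1],s["ft_force"],s["clock"])
bot.dwell(.2)
bot.servo_line(tcp(mp(-35,80),-N),speed=100)
bot.servo_line(tcp(mp(-35,130,-100),-N),speed=200)
S=bot.read_camera("side"); W=bot.read_camera("wrist"); print(bot.read_state()["clock"])
cv2.imwrite("pics/end.png",np.hstack([cv2.resize(W["image"],(400,300)),cv2.resize(S["image"],(400,300))]))
```

```text
True
h 5.8000579551774605 s 0.1576784823576456 y -35.01441620055089 [-11.03724574   1.28047825  13.56758884] 21.2
23.1
```

View pics/end.png

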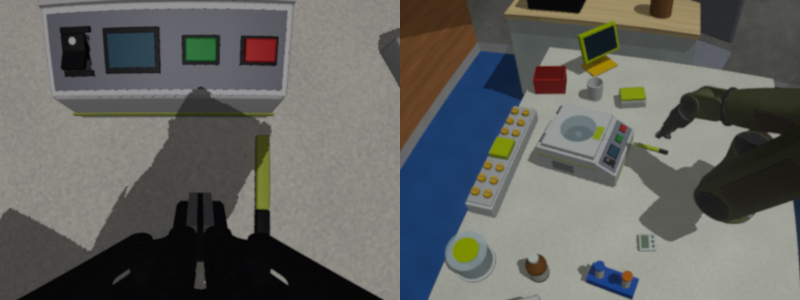

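The lid is shut in the side view (585,128), the rocker is still on in the wrist view (75,50), nothing else has moved, and the fingers are clear. START stopped against its end under about 17 N, well over the 5 N it needs. I'm handing the job in.

```bash
python3 -c "
from rig import bot
print(bot.finish_job())"
```

```text
the job is handed in; nothing more can be done
None
```

I switched the rocker on, pushed the lid down until its catch held, then pressed START to its stop; STOP and the bench items were left alone, the fingers are clear, and the job was handed in just after 23 s (limit 54 s).

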